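# Check drilled vial blocks with a pin gauge and take out the misfit

## Robot

A 6-joint arm with a two-finger parallel gripper is mounted at the origin on the work surface. World frame = base frame: x ahead of the robot, y to its left, z up, the work surface at z = 0. Lengths are in mm, angles in rad, forces in N, time in s.
With the tool pointing down it reaches from about 275 to 825 mm from the base axis. Payload 5.2 kg.
Tool frame: the origin (TCP) lies at the very end of the fingers, on their centre line; the grasp point (between the pads) lies 19 mm behind it; z points along the fingers, y is the line along which they close (so a half turn about z gives the same grasp; the last joint's range is limited). The gripper opens to 93 mm and grips with 3 to 60 N. Pads are 15 mm wide; open, the fingers measure 128 mm over their backs; the gripper's body (75 mm by 188 mm) begins 65 mm behind the grasp point.
Start: joints at [1.027, 0.259, 1.535, -0, 1.348, -0.203], TCP at [183.811, 518.38, 190.353] pointing down, gripper open.
Joint ranges: [-3.14, 3.14], [-0.91, 2.08], [0.19, 2.58], [-1.22, 4.36], [0.22, 2.71], [-3.12, 3.12]. Speed limits (rad/s): [2.57, 2.57, 3.14, 3.14, 3.14, 3.14].

## Interface

Orientations are given as a rotation vector (axis times angle).
In Python, from workcell import * gives the robot as it stands.
- The arm moves only by the tool arm_command, never from a script. Its argument "moves" is a list that holds one entry, the list of rows, each a list of 7 numbers: the shift along the tool's x, y, z normalised to -1 to 1, where 1 is 20 mm, then the turn, a rotation vector about the tool's x, y, z normalised to -1 to 1, where 1 is pi/2 rad, then the opening, from 0 (shut) to 1 (fully open). In form: [[[tx, ty, tz, wx, wy, wz, grip], ...]]. A call has 1 to 12 rows; each row shifts and turns the commanded pose from where the row before left it, along the tool's axes as they then stand; what a row does not reach is not made up. A row lasts 1/12 s, in which the tool goes at most 41.7 mm and 7.16 degrees, less where a joint would pass 70% of its speed; a pose out of reach is approached as far as the arm can. A call with a number of a shift or a turn outside -1 to 1 is refused whole. A call with a gripper value outside its range is refused whole. The fingers move at their own pace and stop on an object; "squeeze" is the grip in N (left out, the last holds). Time passes only in rows, so rows that do not move let the fingers close. It gives the time, the measured TCP pose, the force, the opening and the grip force at its end, in the units of the state.
- get_obs(): the state, without advancing time (a new reading comes with each control period).
- get_image(name): name is "scene" or "top"; returns the picture (420x560x3 uint8, red, green, blue); there is no depth.
- camera_params(name): a dict with "camera_matrix" (3x3 intrinsics, pixels), "rvec" (rotation vector, rad) and "tvec" (3), from world to camera coordinates, as OpenCV has them. Camera axes: x right, y down, z forward; pixel columns grow to the right and rows downward; lengths in mm; the calibration is good to about 2 mm. A picture is of the moment at which its call begins. camera_params takes no time and is no camera call.
- job_done(): hands the job in; it is judged then, once.
The state is a dict: "time": time; "joint_positions": joint angles; "qvel": joint speeds; "joint_torque": joint torques, N m; "tool_pos": TCP position; "tcp_rot": TCP orientation; "contact_force": force on the tool from outside, world axes, zero at the start; "torque": the same for the moment, N m; "finger_gap": finger opening in mm; "grasp_force": force on a finger pad.
Only numpy, scipy, OpenCV 4.12 (cv2) and the standard library are available. Lean on these libraries where they do the work, as an engineer would, in place of code of your own. Each camera call takes 0.05 s, during which the arm holds its last target. There are 200 camera calls.

## Task

Take the pin gauge out of its stand and try it in the hole of each of the three wooden blocks on the board, in order from the board's handle end to the other end, pressing lightly without forcing: a good block lets the pin in up to its collar, a bad one stops it at the mouth. Stand every block that does not take the gauge upright inside the steel tray, leave the good blocks standing where they are on the board, and put the gauge back upright in its stand. Do not disturb the jar, the bowl or the bottle.

Things in the scene. Friction and masses are not known exactly. Their poses are not given: they have to be found in the camera images.
- gauge: steel pin gauge, 128 mm long, 250 g, standing upright in the stand. Origin at the centre of the pin's lower end, z up along its axis. Pin 20 mm in diameter and 50 mm long, its lowest 5 mm tapering to a 12 mm nose; above it a collar 40 mm in diameter (50 to 58 mm from the origin), then a round grip 28 mm in diameter (58 to 128 mm from the origin)
- stand: fixed grey plastic stand of the gauge, 70 x 70 x 60 mm, with a vertical 28 mm hole right through its centre. Origin at the centre of its underside on the table. With the gauge home its collar rests on the stand's top and its lower end is 10 mm above the stand's origin
- board: fixed dark wooden board, 110 mm (x) x 330 mm (y) x 12 mm thick, with a 36 mm wide handle sticking out 85 mm at its +y end (the robot's left). Origin at the centre of the 330 mm part's underside. The blocks stand in a row on it at about y = +115 (handle end), 0 and -115 mm in its frame, within 10 mm, roughly square to it
- block_a: one of three outwardly alike drilled wooden blocks, 50 (own x) x 60 (own y) x 56 mm tall, 140 g, loose on the board (which of the three places it has is drawn anew each time). Origin at the centre of its underside, z up. A vertical round hole goes right through at its centre; mouth 56 mm above the origin. The hole is either 22.5 mm wide (takes the 20 mm pin, 50 mm deep to the collar) or 18 mm wide (only the tapered nose enters, 3 to 6 mm, and stops)
- block_b: one of three outwardly alike drilled wooden blocks, 50 (own x) x 60 (own y) x 56 mm tall, 140 g, loose on the board (which of the three places it has is drawn anew each time). Origin at the centre of its underside, z up. A vertical round hole goes right through at its centre; mouth 56 mm above the origin. The hole is either 22.5 mm wide (takes the 20 mm pin, 50 mm deep to the collar) or 18 mm wide (only the tapered nose enters, 3 to 6 mm, and stops)
- block_c: one of three outwardly alike drilled wooden blocks, 50 (own x) x 60 (own y) x 56 mm tall, 140 g, loose on the board (which of the three places it has is drawn anew each time). Origin at the centre of its underside, z up. A vertical round hole goes right through at its centre; mouth 56 mm above the origin. The hole is either 22.5 mm wide (takes the 20 mm pin, 50 mm deep to the collar) or 18 mm wide (only the tapered nose enters, 3 to 6 mm, and stops)
- tray: fixed shallow steel tray for misfits, 190 (x) x 160 (y) x 30 mm tall outside, open on top, walls 4 mm and floor 4 mm thick. Origin at the centre of its underside on the table
- jar: bystander: amber jar, 76 mm in diameter, 110 mm tall; origin at the centre of its underside
- bowl: bystander: white bowl, 100 mm in diameter, 45 mm tall; origin at the centre of its underside
- bottle: bystander: white bottle, 66 mm in diameter, 170 mm tall; origin at the centre of its underside
Mind the look-alikes: they are no part of the job. Leave any turquoise look-alike of the block_b alone. What is shaped like the block_a but pink is not meant.

How it is judged:
By the outcome, as a careful person would: the job done as asked, in the order asked, and still so for the second after the job is handed in, with the robot touching nothing.
It also fails if it takes over 72 s, if anything falls off the work surface, if the arm or the gripper's body presses on something with over 40 N, if the wrist force passes 120 N, or if a joint passes its speed limit or range.

## Working session

There is one attempt and no reset: what is moved stays moved. The work goes in short steps, Python scripts to look and compute and a tool call to move; the robot and the scene stay as the last step left them, time stands still between calls to the robot, and variables do not carry over. Pictures are saved under pics/ and viewed, at most 10 in all, crops included, and the job is handed in when it is done.

Besides the shell and the picture viewer there is one more tool, called after ">>>" in YAML: its name, and indented under it one key for each argument. arm_command: Moves the arm, as the interface text tells. Scaled input: -1 to 1 covers 20 mm each way for a shift and pi/2 rad each way for a turn. Its arguments: {"type":"object","properties":{"moves":{"type":"array"},"squeeze":{"type":"number"}},"required":["moves"]}

```bash
mkdir -p pics; cat > h.py <<'E'
from workcell import *
import numpy as np, cv2
def ray(name,u,v,z):
    c=camera_params(name);K=np.array(c["camera_matrix"]);R=cv2.Rodrigues(np.array(c["rvec"],float))[0];t=np.array(c["tvec"],float).ravel()
    d=R.T@np.linalg.inv(K)@[u,v,1];o=-R.T@t
    return o+d*(z-o[2])/d[2]
def proj(name,p):
    c=camera_params(name);return cv2.projectPoints(np.array(p,float).reshape(-1,3),np.array(c["rvec"],float),np.array(c["tvec"],float),np.array(c["camera_matrix"],float),None)[0].reshape(-1,2)
E
python3 - <<'E'
from h import *
for n in("scene","top"):
    cv2.imwrite(f"pics/{n}0.png",cv2.resize(get_image(n)[:,:,::-1],(800,600),interpolation=cv2.INTER_CUBIC))
    c=camera_params(n);R=cv2.Rodrigues(np.array(c["rvec"],float))[0];print(n,(-R.T@np.array(c["tvec"]).ravel()).round(),np.round(c["camera_matrix"],1).tolist())
print(get_obs())
E
```

```text
scene [1183. -828.  700.] [[438.3, 0.0, 279.9], [0.0, 438.3, 218.9], [0.0, 0.0, 1.0]]
top [ 455.   35. 1054.] [[445.5, 0.0, 284.6], [0.0, 445.5, 214.5], [0.0, 0.0, 1.0]]
{'time': 0.1, 'joint_positions': array([ 1.02715481e+00,  2.59275544e-01,  1.53595348e+00, -1.30437760e-05,
        1.34801347e+00, -2.02825914e-01]), 'qvel': array([-0.00030374,  0.00019301, -0.00185296,  0.00180198, -0.00088763,
        0.00059167]), 'joint_torque': array([ 2.15191743e-03, -4.38208795e+01, -2.84645462e+01,  7.19891349e-02,
        3.62886535e-02, -3.62904962e-05]), 'tool_pos': array([183.55436616, 517.8992181 , 189.6060609 ]), 'tcp_rot': array([-5.32660018e-01, -3.09550752e+00,  2.41996802e-03]), 'contact_force': array([-1.10284722,  0.65643659, -0.21357227]), 'torque': array([-0.04692277, -0.00592548,  0.04975464]), 'grasp_force': 0.0, 'finger_gap': 92.91521848916837}
```

View pics/scene0.png

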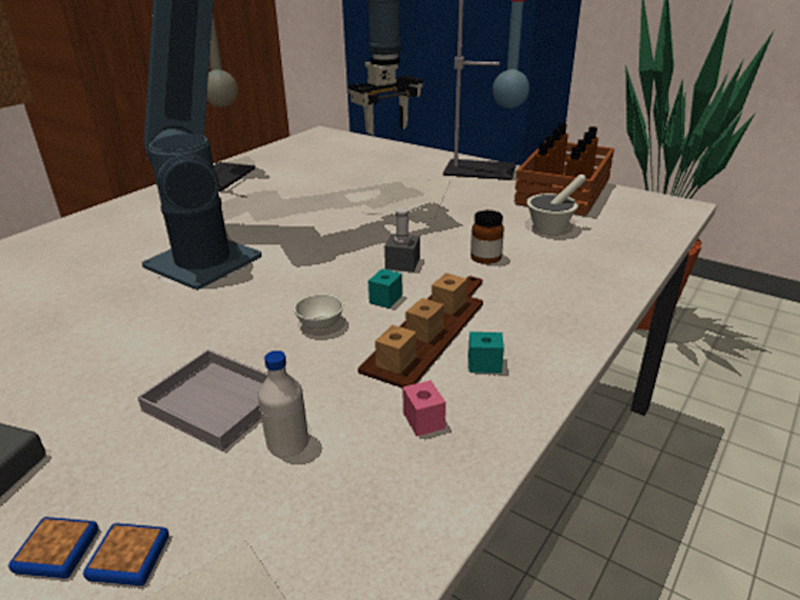

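View pics/top0.png

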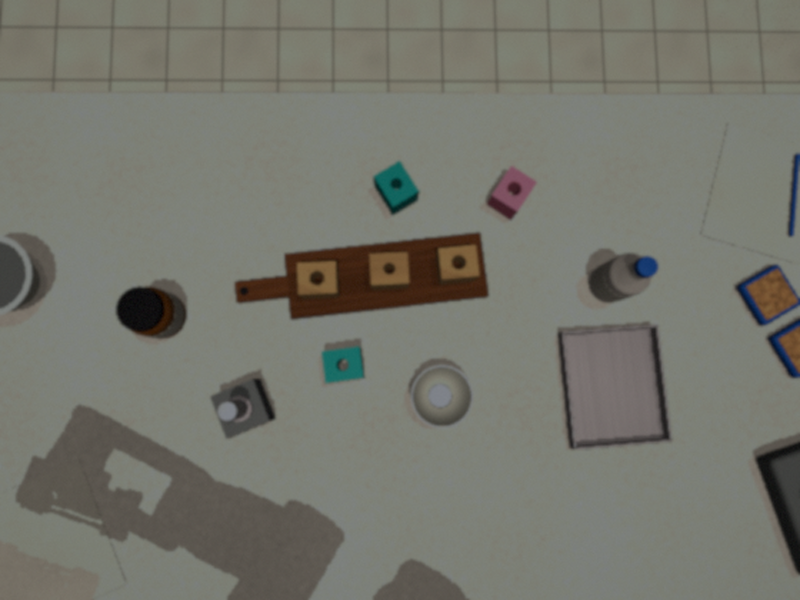

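The scene shows the gauge in its stand near (403,240), the blocks at (450,292), (425,318) and (396,350), and the tray on the left. In the top view the stand is at (242,405), the holes are at (317,278), (389,268) and (458,262), and the tray centre is at (614,385). Next I'll enlarge crops.

```bash
python3 - <<'E'
from h import *
im=get_image("top")[:,:,::-1]
a=cv2.resize(im[150:230,190:350],(800,400),interpolation=cv2.INTER_CUBIC)   # x5
b=cv2.resize(im[255:310,140:200],None,fx=3.6,fy=3.6,interpolation=cv2.INTER_CUBIC)
c=cv2.resize(im[220:320,385:475],None,fx=2,fy=2,interpolation=cv2.INTER_CUBIC)
o=np.zeros((600,800,3),np.uint8);o[:400]=a;o[400:400+b.shape[0]-0,:b.shape[1]]=b[:200];o[400:600,400:580]=c
cv2.imwrite("pics/t1.png",np.clip(o*1.6,0,255).astype(np.uint8))
E
```

```text
(no output)
```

View pics/t1.png

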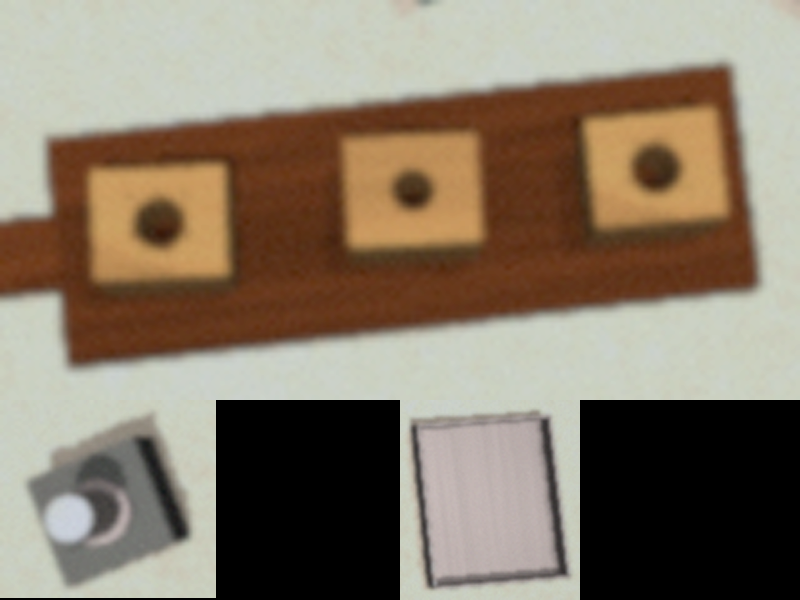

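```bash
python3 - <<'E'
from h import *
def T(pts,ox,oy,s,z,px=0,py=0): return np.array([ray("top",(x-px+.5)/s-.5+ox,(y-py+.5)/s-.5+oy,z) for x,y in pts])[:,:2]
for q,hh in (([(88,168),(229,160),(234,280),(93,285)],(160,222)),([(340,135),(478,130),(484,243),(348,250)],(412,189)),([(580,117),(716,104),(728,216),(592,233)],(656,167))):
    C=T(q,190,150,5,68);e=(C[0]-C[1]+C[3]-C[2])/2
    print("blk",C.mean(0).round(1),"hole",T([hh],190,150,5,68).round(1),"yaw of own y",np.degrees(np.arctan2(-e[0],e[1])).round(1),np.linalg.norm(e).round(1))
print("gauge top",T([(68,519)],140,255,3.6,138,0,400),"hole rim ring",T([(101,513)],140,255,3.6,68,0,400))
C=T([(27,482),(135,442),(175,542),(68,588)],140,255,3.6,60,0,400);print("stand",C.mean(0),C.round(0).tolist())
C=T([(412,423),(547,415),(567,575),(430,587)],385,220,2,30,400,400);print("tray",C.mean(0),C.round(0).tolist())
for n,(u,v),z in(("bowl",(441,393),45),("bottletop",(646,267),170),("jar",(145,309),110),("turq near",(343,364),56)):print(n,ray("top",u*.7,v*.7,z).round())
R=cv2.Rodrigues(get_obs()["tcp_rot"])[0];print(R.round(3))
E
```

```text
blk [612.1 140.7] hole [[612.5 141.1]] yaw of own y 2.3 62.6
blk [626.6  28.5] hole [[626.7  28.7]] yaw of own y 2.2 61.4
blk [635.9 -80.3] hole [[636.  -81.2]] yaw of own y 6.0 61.9
gauge top [[411.41297618 259.3980504 ]] hole rim ring [[411.39063081 256.87991937]]
stand [410.86399562 258.47922773] [[430.0, 304.0], [454.0, 239.0], [393.0, 214.0], [367.0, 278.0]]
tray [ 439.50858668 -332.50131942] [[528.0, -246.0], [536.0, -406.0], [352.0, -419.0], [341.0, -260.0]]
bowl [430. -52.  45.]
bottletop [ 608. -337.  170.]
jar [560. 388. 110.]
turq near [477. 101.  56.]
[[-0.942  0.334 -0.001]
 [ 0.334  0.942 -0.001]
 [ 0.    -0.001 -1.   ]]
```

>>> arm_command:
  moves:
    - [[0,0,0,0,0,-0.0722,1],[0,0,0,0,0,-0.0722,1],[0,0,0,0,0,-0.0722,1],[-0.875,-1,0,0,0,0,1],[-0.875,-1,0,0,0,0,1],[-0.875,-1,0,0,0,0,1],[-0.875,-1,0,0,0,0,1],[-0.875,-1,0,0,0,0,1],[-0.875,-1,0,0,0,0,1],[-0.875,-1,0,0,0,0,1],[-0.875,-1,0,0,0,0,1],[-0.875,-1,0,0,0,0,1]]

```text
time: 1.15
tool_pos: [341.7, 337.1, 190.2]
tcp_rot: [-0.001, -3.141, 0.0]
contact_force: [-0.0, -0.0, -0.5]
finger_gap: 92.8
grasp_force: 0.0
```

>>> arm_command:
  moves:
    - [[-0.875,-1,0,0,0,0,1],[-0.875,-1,0,0,0,0,1],[-0.875,-1,0,0,0,0,1],[-0.875,-0.95,0,0,0,0,1],[0,0,0,0,0,0,1],[0,0,0,0,0,0,1]]
  squeeze: 25

```text
time: 1.65
tool_pos: [411.6, 258.4, 190.0]
tcp_rot: [-0.005, -3.141, 0.0]
contact_force: [-0.2, 0.3, -0.1]
finger_gap: 93.2
grasp_force: 0.0
```

>>> arm_command:
  moves:
    - [[0,0.03,0.9,0,0,0,1],[0,0,0.9,0,0,0,1],[0,0,0.9,0,0,0,1],[0,0,0.9,0,0,0,1],[0,0,0.9,0,0,0,0.6],[0,0,0,0,0,0,0],[0,0,0,0,0,0,0],[0,0,0,0,0,0,0],[0,0,0,0,0,0,0],[0,0,0,0,0,0,0],[0,0,0,0,0,0,0]]
  squeeze: 25

```text
time: 2.57
tool_pos: [411.7, 260.2, 101.3]
tcp_rot: [0.001, 3.14, 0.001]
contact_force: [-0.8, 0.3, -0.6]
finger_gap: 51.3
grasp_force: 0.0
```

>>> arm_command:
  moves:
    - [[0,0,0,0,0,0,0],[0,0,0,0,0,0,0],[0,0,0,0,0,0,0],[0,0,0,0,0,0,0],[0,0,0,0,0,0,0],[0,0,0,0,0,0,0]]

```text
time: 3.07
tool_pos: [411.3, 259.7, 100.4]
tcp_rot: [0.001, 3.141, -0.0]
contact_force: [-0.5, -1.1, 2.3]
finger_gap: 27.2
grasp_force: 25.0
```

>>> arm_command:
  moves:
    - [[0,0,-0.9,0,0,0,0],[0,0,-0.9,0,0,0,0],[0,0,-0.9,0,0,0,0],[-0.5,-0.3,-0.9,0,0,0,0],[-0.9,-0.54,-0.4,0,0,0,0],[-0.9,-0.54,0,0,0,0,0],[-0.9,-0.54,0,0,0,0,0],[-0.9,-0.54,0,0,0,0,0],[-0.9,-0.54,0,0,0,0,0],[-0.9,-0.54,0,0,0,0,0],[-0.9,-0.54,0,0,0,0,0],[-0.9,-0.54,0,0,0,0,0]]

```text
time: 4.07
tool_pos: [565.4, 166.8, 179.4]
tcp_rot: [-0.001, -3.14, -0.0]
contact_force: [-0.2, 0.6, -1.4]
finger_gap: 27.2
grasp_force: 25.0
```

>>> arm_command:
  moves:
    - [[-0.9,-0.5,0,0,0,0,0],[-0.9,-0.5,0,0,0,0,0],[-0.55,-0.32,0,0,0,0,0],[0,0,0,0,0,0,0],[0,0,0,0,0,0,0]]

```text
time: 4.48
tool_pos: [611.6, 140.7, 179.1]
tcp_rot: [-0.003, -3.139, -0.0]
contact_force: [0.0, -0.2, -2.3]
finger_gap: 27.1
grasp_force: 25.0
```

```bash
python3 - <<'E'
from h import *
im=get_image("scene")[:,:,::-1]
print(get_obs()["tool_pos"])
u,v=proj("scene",[612,141,80])[0];print(u,v)
x,y=int(u)-40,int(v)-45;print(x,y)
cv2.imwrite("pics/s2.png",np.clip(1.3*cv2.resize(im[y:y+80,x:x+80],(600,600),interpolation=cv2.INTER_CUBIC).astype(float),0,255).astype(np.uint8))
t=get_obs()["tool_pos"]
print("expected nose",proj("scene",[t[0],t[1],t[2]-90]),"hole1",proj("scene",[612.3,140.9,68]))
E
```

```text
[611.04177144 141.24130322 179.38432224]
313.9110992049642 193.65142039233157
273 148
expected nose [[313.75942106 190.69782691]] hole1 [[313.87021902 197.28384636]]
```

View pics/s2.png

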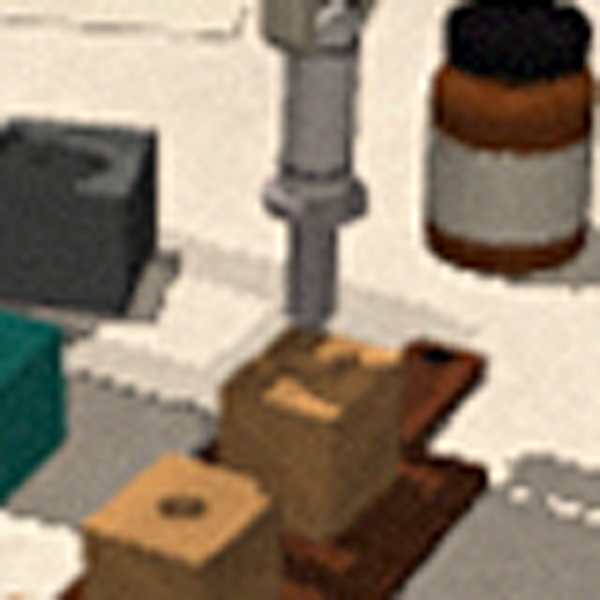

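The crop shows the pin hanging over block 1, with its nose at (308,323) and the dark mouth just below it. That matches the prediction to about 1 mm, so I'll insert.

>>> arm_command:
  moves:
    - [[-0.04,0,0.8,0,0,0,0],[0,0,0.2,0,0,0,0],[0,0,0.15,0,0,0,0],[0,0,0.15,0,0,0,0],[0,0,0.1,0,0,0,0],[0,0,0.1,0,0,0,0],[0,0,0,0,0,0,0]]

```text
time: 5.12
tool_pos: [612.7, 141.2, 150.3]
tcp_rot: [-0.001, -3.141, -0.0]
contact_force: [-0.1, 1.2, -2.5]
finger_gap: 27.0
grasp_force: 25.0
```

>>> arm_command:
  moves:
    - [[0,0,0.3,0,0,0,0],[0,0,0.3,0,0,0,0],[0,0,0.3,0,0,0,0],[0,0,0.3,0,0,0,0],[0,0,0.3,0,0,0,0],[0,0,0.2,0,0,0,0],[0,0,0.2,0,0,0,0],[0,0,0,0,0,0,0]]

```text
time: 5.78
tool_pos: [612.3, 140.9, 111.2]
tcp_rot: [-0.001, -3.14, 0.0]
contact_force: [-0.1, 0.1, -2.2]
finger_gap: 27.0
grasp_force: 25.0
```

>>> arm_command:
  moves:
    - [[0,0,0.1,0,0,0,0],[0,0,0.08,0,0,0,0],[0,0,0,0,0,0,0]]

```text
time: 6.03
tool_pos: [612.9, 140.9, 108.6]
tcp_rot: [-0.001, -3.142, 0.0]
contact_force: [-0.6, 1.0, -2.7]
finger_gap: 27.1
grasp_force: 25.0
```

>>> arm_command:
  moves:
    - [[0,0,0.06,0,0,0,0],[0,0,0.04,0,0,0,0],[0,0,0,0,0,0,0]]

```text
time: 6.28
tool_pos: [613.9, 140.9, 108.5]
tcp_rot: [0.001, 3.139, -0.0]
contact_force: [-1.7, -0.6, 4.6]
finger_gap: 26.9
grasp_force: 25.0
```

>>> arm_command:
  moves:
    - [[0,0,-0.3,0,0,0,0],[0,0,-0.6,0,0,0,0],[0,0,-0.9,0,0,0,0],[0,0,-0.9,0,0,0,0],[0,0,-0.9,0,0,0,0],[-0.119,-0.936,0,0,0,0,0],[-0.119,-0.936,0,0,0,0,0],[-0.119,-0.936,0,0,0,0,0],[-0.119,-0.936,0,0,0,0,0],[-0.119,-0.936,0,0,0,0,0],[-0.119,-0.936,0,0,0,0,0],[0,0,0,0,0,0,0]]

```text
time: 7.28
tool_pos: [627.7, 24.6, 178.9]
tcp_rot: [0.006, 3.141, -0.004]
contact_force: [0.3, 0.4, -1.5]
finger_gap: 26.9
grasp_force: 25.0
```

>>> arm_command:
  moves:
    - [[0,0,0.3,0,0,0,0],[0,0,0.2,0,0,0,0],[0,0,0,0,0,0,0]]

```text
time: 7.53
tool_pos: [626.1, 29.6, 167.3]
tcp_rot: [0.0, -3.139, -0.001]
contact_force: [-0.8, 0.8, -3.2]
finger_gap: 27.5
grasp_force: 25.0
```

>>> arm_command:
  moves:
    - [[0,0,0.2,0,0,0,0],[0,0,0.15,0,0,0,0],[0,0,0.1,0,0,0,0],[0,0,0.1,0,0,0,0],[0,0,0.05,0,0,0,0],[0,0,0,0,0,0,0]]

```text
time: 8.03
tool_pos: [627.0, 28.8, 156.5]
tcp_rot: [-0.001, -3.141, -0.0]
contact_force: [0.1, -0.4, -2.1]
finger_gap: 27.0
grasp_force: 25.0
```

>>> arm_command:
  moves:
    - [[0,0,0.08,0,0,0,0],[0,0,0.08,0,0,0,0],[0,0,0.08,0,0,0,0],[0,0,0,0,0,0,0]]

```text
time: 8.37
tool_pos: [628.4, 28.8, 153.8]
tcp_rot: [0.001, 3.138, 0.0]
contact_force: [-0.4, 1.5, 5.0]
finger_gap: 26.8
grasp_force: 25.0
```

>>> arm_command:
  moves:
    - [[0,0,0.08,0,0,0,0],[0,0,0,0,0,0,0]]

```text
time: 8.53
tool_pos: [629.3, 28.8, 153.6]
tcp_rot: [0.001, 3.135, -0.0]
contact_force: [-0.2, 2.4, 10.1]
finger_gap: 26.9
grasp_force: 25.0
```

>>> arm_command:
  moves:
    - [[0,0,-0.5,0,0,0,0],[0,0,-0.9,0,0,0,0],[-0.077,-0.912,0,0,0,0,0],[-0.077,-0.912,0,0,0,0,0],[-0.077,-0.912,0,0,0,0,0],[-0.077,-0.912,0,0,0,0,0],[-0.077,-0.912,0,0,0,0,0],[-0.077,-0.912,0,0,0,0,0],[0,0,0,0,0,0,0],[0,0,0.25,0,0,0,0],[0,0,0,0,0,0,0],[0,0,0,0,0,0,0]]

```text
time: 9.53
tool_pos: [635.7, -79.8, 172.7]
tcp_rot: [0.0, -3.14, -0.001]
contact_force: [0.0, 1.6, -2.2]
finger_gap: 27.1
grasp_force: 25.0
```

>>> arm_command:
  moves:
    - [[0,-0.04,0.4,0,0,0,0],[0,0,0.2,0,0,0,0],[0,0,0.15,0,0,0,0],[0,0,0.1,0,0,0,0],[0,0,0.1,0,0,0,0],[0,0,0.1,0,0,0,0],[0,0,0,0,0,0,0]]

```text
time: 10.12
tool_pos: [636.1, -81.5, 151.9]
tcp_rot: [-0.001, -3.141, -0.0]
contact_force: [0.4, -0.1, -2.7]
finger_gap: 27.1
grasp_force: 25.0
```

>>> arm_command:
  moves:
    - [[0,0,0.1,0,0,0,0],[0,0,0.1,0,0,0,0],[0,0,0,0,0,0,0]]

```text
time: 10.37
tool_pos: [636.1, -81.6, 148.0]
tcp_rot: [-0.001, -3.141, -0.0]
contact_force: [-0.1, 0.2, -2.4]
finger_gap: 27.3
grasp_force: 25.0
```

>>> arm_command:
  moves:
    - [[0,0,0.3,0,0,0,0],[0,0,0.3,0,0,0,0],[0,0,0.3,0,0,0,0],[0,0,0.3,0,0,0,0],[0,0,0.3,0,0,0,0],[0,0,0.2,0,0,0,0],[0,0,0.15,0,0,0,0],[0,0,0.1,0,0,0,0],[0,0,0.08,0,0,0,0],[0,0,0,0,0,0,0]]

```text
time: 11.2
tool_pos: [636.8, -81.7, 108.5]
tcp_rot: [0.001, 3.14, -0.0]
contact_force: [-0.3, 1.3, 0.3]
finger_gap: 27.0
grasp_force: 25.0
```

>>> arm_command:
  moves:
    - [[0,0,0.06,0,0,0,0],[0,0,0,0,0,0,0]]

```text
time: 11.37
tool_pos: [637.2, -81.9, 108.4]
tcp_rot: [0.001, 3.139, -0.001]
contact_force: [-1.6, 0.8, 5.7]
finger_gap: 27.0
grasp_force: 25.0
```

>>> arm_command:
  moves:
    - [[0,0,-0.3,0,0,0,0],[0,0,-0.6,0,0,0,0],[0,0,-0.95,0,0,0,0],[0,0,-0.95,0,0,0,0],[0,0,-0.95,0,0,0,0],[0.625,0.946,0,0,0,0,0],[0.625,0.946,0,0,0,0,0],[0.625,0.946,0,0,0,0,0],[0.625,0.946,0,0,0,0,0],[0.625,0.946,0,0,0,0,0],[0.625,0.946,0,0,0,0,0],[0.625,0.946,0,0,0,0,0]]

```text
time: 12.37
tool_pos: [548.4, 51.6, 182.4]
tcp_rot: [0.001, 3.141, -0.0]
contact_force: [0.4, 0.4, -2.6]
finger_gap: 26.9
grasp_force: 25.0
```

>>> arm_command:
  moves:
    - [[0.625,0.946,0,0,0,0,0],[0.625,0.946,0,0,0,0,0],[0.625,0.946,0,0,0,0,0],[0.625,0.946,0,0,0,0,0],[0.625,0.946,0,0,0,0,0],[0.625,0.946,0,0,0,0,0],[0.625,0.946,0,0,0,0,0],[0.625,0.946,0,0,0,0,0],[0.625,0.946,0,0,0,0,0],[0.625,0.946,0,0,0,0,0],[0.625,0.946,0,0,0,0,0],[0,0,0,0,0,0,0]]

```text
time: 13.37
tool_pos: [409.3, 261.8, 182.4]
tcp_rot: [0.003, -3.141, -0.003]
contact_force: [-0.5, 0.6, -3.1]
finger_gap: 27.1
grasp_force: 25.0
```

>>> arm_command:
  moves:
    - [[0,0,0.5,0,0,0,0],[0,0,0,0,0,0,0]]

```text
time: 13.53
tool_pos: [411.1, 258.5, 170.4]
tcp_rot: [-0.0, -3.141, 0.002]
contact_force: [0.1, -0.5, -2.4]
finger_gap: 27.2
grasp_force: 25.0
```

>>> arm_command:
  moves:
    - [[0,0,0.7,0,0,0,0],[0,0,0.4,0,0,0,0],[0,0,0.4,0,0,0,0],[0,0,0.5,0,0,0,0],[0,0,0.5,0,0,0,0],[0,0,0.5,0,0,0,0],[0,0,0.3,0,0,0,0],[0,0,0.15,0,0,0,0],[0,0,0.06,0,0,0,0],[0,0,0,0,0,0,0]]

```text
time: 14.37
tool_pos: [411.5, 259.1, 101.2]
tcp_rot: [-0.001, -3.141, 0.0]
contact_force: [-0.1, 0.2, -1.8]
finger_gap: 27.3
grasp_force: 25.0
```

>>> arm_command:
  moves:
    - [[0,0,0.05,0,0,0,0],[0,0,0,0,0,0,0],[0,0,0,0,0,0,1],[0,0,0,0,0,0,1],[0,0,0,0,0,0,1],[0,0,0,0,0,0,1],[0,0,0,0,0,0,1],[0,0,-0.5,0,0,0,1],[0,0,-0.9,0,0,0,1],[0,0,-0.9,0,0,0,1],[0,0,-0.9,0,0,0,1],[0,0,-0.9,0,0,0,1]]

```text
time: 15.37
tool_pos: [411.5, 259.1, 184.0]
tcp_rot: [0.001, 3.141, 0.0]
contact_force: [0.1, 0.8, 0.4]
finger_gap: 89.0
grasp_force: 0.0
```

```bash
python3 - <<'E'
from h import *
im=get_image("scene")[:,:,::-1];im2=get_image("top")[:,:,::-1]
a=cv2.resize(im[130:270,230:350],(514,600),interpolation=cv2.INTER_CUBIC)
b=cv2.resize(im2[170:220,240:300],(280,233),interpolation=cv2.INTER_CUBIC)
o=np.zeros((600,800,3),np.uint8);o[:,:514]=a;o[:233,520:]=b
cv2.imwrite("pics/s3.png",o);print(get_obs()["tool_pos"],get_obs()["finger_gap"])
E
```

```text
[413.57938382 259.82378443 185.94738438] 91.81268714585887
```

View pics/s3.png

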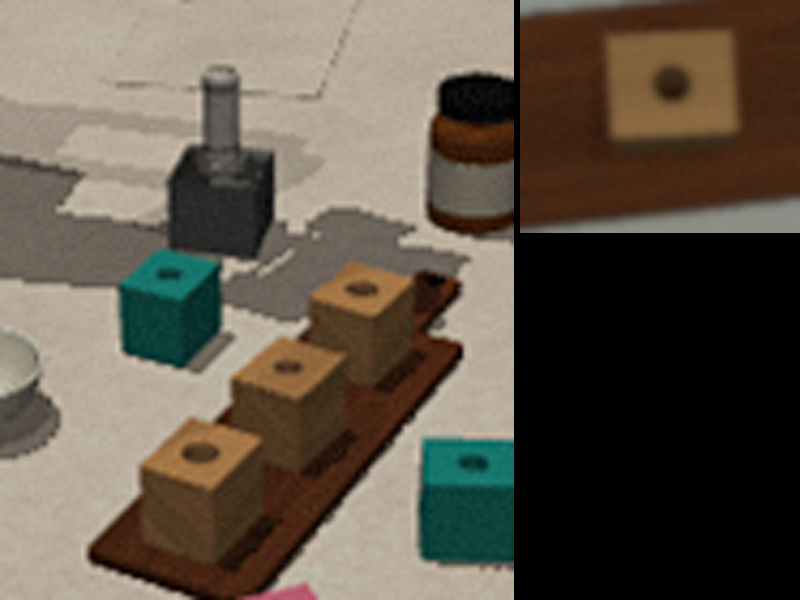

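The gauge is home in its stand, with its collar at (222,160). The blocks haven't moved, and block 2's hole, at (671,83) in the inset, is where it was. Next I'll grasp block 2.

>>> arm_command:
  moves:
    - [[-0.898,-0.96,0,0,0,0,1],[-0.898,-0.96,0,0,0,0,1],[-0.898,-0.96,0,0,0,0,1],[-0.898,-0.96,0,0,0,0,1],[-0.898,-0.96,0,0,0,0,1],[-0.898,-0.96,0,0,0,0,1],[-0.898,-0.96,0,0,0,0,1],[-0.898,-0.96,0,0,0,0,1],[-0.898,-0.96,0,0,0,0,1],[-0.898,-0.96,0,0,0,0,1],[-0.898,-0.96,0,0,0,0,1],[-0.898,-0.96,0,0,0,0,1]]

```text
time: 16.47
tool_pos: [627.2, 27.5, 181.4]
tcp_rot: [-0.001, -3.14, -0.0]
contact_force: [-0.2, -0.1, 0.6]
finger_gap: 92.7
grasp_force: 0.0
```

>>> arm_command:
  moves:
    - [[0,0,0,0,0,-0.0244,1],[0,0,0.8,0,0,0,1],[0,0,0.8,0,0,0,1],[0,0,0.8,0,0,0,1],[0,0,0.8,0,0,0,1],[0,0,0.8,0,0,0,1],[0,0,0,0,0,0,1]]

```text
time: 17.05
tool_pos: [623.9, 28.9, 97.9]
tcp_rot: [0.059, -3.133, -0.002]
contact_force: [-0.7, 0.7, -0.8]
finger_gap: 92.7
grasp_force: 0.0
```

>>> arm_command:
  moves:
    - [[0,0,0.8,0,0,0,1],[0,0,0.8,0,0,0,1],[0,0,0.8,0,0,0,1],[0,0,0.6,0,0,0,1],[0,0,0.4,0,0,0,0.8],[0,0,0,0,0,0,0.5],[0,0,0,0,0,0,0.5],[0,0,0,0,0,0,0.5],[0,0,0,0,0,0,0.5],[0,0,0,0,0,0,0.5],[0,0,0,0,0,0,0.5]]
  squeeze: 20

```text
time: 17.97
tool_pos: [627.7, 28.3, 35.4]
tcp_rot: [-0.059, 3.139, -0.001]
contact_force: [-0.7, 0.1, 3.0]
finger_gap: 59.4
grasp_force: 20.0
```

>>> arm_command:
  moves:
    - [[0,0,-0.3,0,0,0,0.5],[0,0,-0.7,0,0,0,0.5],[0,0,-0.95,0,0,0,0.5],[0,0,-0.95,0,0,0,0.5],[0,0,-0.9,0,0,0,0.5],[0,0,0,0,0,0,0.5]]

```text
time: 18.47
tool_pos: [629.3, 28.3, 114.7]
tcp_rot: [-0.059, 3.134, -0.002]
contact_force: [0.2, 0.6, -1.6]
finger_gap: 59.8
grasp_force: 20.0
```

>>> arm_command:
  moves:
    - [[0.559,-0.982,0,0,0,0,0.5],[0.559,-0.982,0,0,0,0,0.5],[0.559,-0.982,0,0,0,0,0.5],[0.559,-0.982,0,0,0,0,0.5],[0.559,-0.982,0,0,0,0,0.5],[0.559,-0.982,0,0,0,0,0.5],[0.559,-0.982,0,0,0,0,0.5],[0.559,-0.982,0,0,0,0,0.5],[0.559,-0.982,0,0,0,0,0.5],[0.559,-0.982,0,0,0,0,0.5],[0.559,-0.982,0,0,0,0,0.5],[0.559,-0.982,0,0,0,0,0.5]]

```text
time: 19.47
tool_pos: [500.5, -212.5, 109.4]
tcp_rot: [0.059, -3.14, -0.002]
contact_force: [-0.7, -1.0, -0.6]
finger_gap: 59.4
grasp_force: 20.0
```

>>> arm_command:
  moves:
    - [[0.559,-0.982,0,0,0,0,0.5],[0.559,-0.982,0,0,0,0,0.5],[0.559,-0.982,0,0,0,0,0.5],[0.559,-0.982,0,0,0,0,0.5],[0.559,-0.982,0,0,0,0,0.5],[0.559,-0.982,0,0,0,0,0.5],[0,0,0,0,0,0,0.5],[0,0,0,0,0,0,0.5]]

```text
time: 20.13
tool_pos: [438.2, -332.7, 109.4]
tcp_rot: [0.055, -3.14, -0.002]
contact_force: [-0.1, 0.5, -1.4]
finger_gap: 59.5
grasp_force: 20.0
```

>>> arm_command:
  moves:
    - [[0,0,0.8,0,0,0,0.5],[0,0,0.8,0,0,0,0.5],[0,0,0.8,0,0,0,0.5],[0,0,0.8,0,0,0,0.5],[0,0,0.5,0,0,0,0.5],[0,0,0.2,0,0,0,0.5],[0,0,0.08,0,0,0,0.5],[0,0,0,0,0,0,0.5]]

```text
time: 20.8
tool_pos: [439.4, -332.0, 30.8]
tcp_rot: [-0.06, 3.141, 0.0]
contact_force: [-0.6, 0.3, -2.5]
finger_gap: 59.8
grasp_force: 20.0
```

>>> arm_command:
  moves:
    - [[0,0,0.08,0,0,0,0.5],[0,0,0.05,0,0,0,0.5],[0,0,0,0,0,0,0.5]]

```text
time: 21.05
tool_pos: [439.4, -332.6, 28.6]
tcp_rot: [-0.059, 3.14, -0.001]
contact_force: [0.8, -0.7, -1.4]
finger_gap: 59.3
grasp_force: 20.0
```

>>> arm_command:
  moves:
    - [[0,0,0.05,0,0,0,0.5],[0,0,0.05,0,0,0,0.5],[0,0,0,0,0,0,0.5]]

```text
time: 21.3
tool_pos: [439.4, -332.7, 27.4]
tcp_rot: [-0.059, 3.14, -0.001]
contact_force: [-1.4, 1.4, 6.3]
finger_gap: 59.6
grasp_force: 20.0
```

Contact with the tray floor, so I'll release and retreat.

>>> arm_command:
  moves:
    - [[0,0,0,0,0,0,0.8],[0,0,0,0,0,0,0.8],[0,0,0,0,0,0,0.8],[0,0,0,0,0,0,0.8],[0,0,-0.5,0,0,0,0.8],[0,0,-0.9,0,0,0,0.8],[0,0,-0.9,0,0,0,0.8],[0,0,-0.9,0,0,0,0.8],[0,0,-0.9,0,0,0,0.8],[0,0,-0.9,0,0,0,0.8],[0,0,-0.9,0,0,0,0.8],[0,0,0,0,0,0,0.8]]

```text
time: 22.3
tool_pos: [440.8, -334.2, 148.6]
tcp_rot: [-0.059, 3.136, -0.009]
contact_force: [-0.4, -0.3, 1.0]
finger_gap: 74.3
grasp_force: 0.0
```

```bash
python3 - <<'E'
from h import *
cv2.imwrite("pics/s4.png",cv2.resize(get_image("scene")[:,:,::-1],(800,600),interpolation=cv2.INTER_CUBIC));print(get_obs()["tool_pos"])
E
```

```text
[ 440.19688016 -333.49068652  146.54931592]
```

View pics/s4.png

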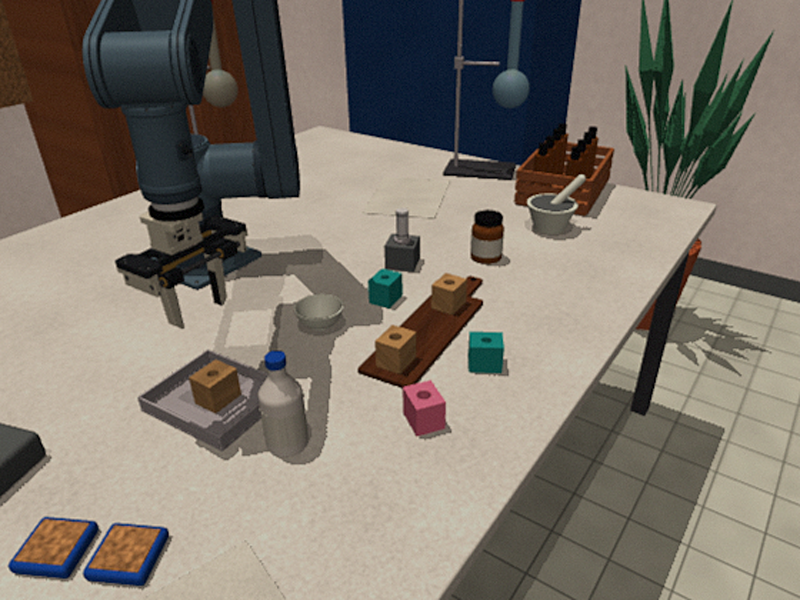

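The block stands upright in the tray at (214,385). The good blocks are on the board at (450,292) and (396,350), and the gauge is in its stand at (403,240). Nothing else has moved.

```bash
python3 -c "
from workcell import *
print(job_done())"
```

```text
the job is handed in; nothing more can be done
None
```

The job is handed in: the handle-end and far-end blocks took the gauge to its collar and stay on the board, the middle block stopped it at the mouth and now stands in the tray, and the gauge is back in its stand, after about 22 s of the 72 s allowed.

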